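# Roll down a front-panel laminate

### The arm

A 6-joint arm with a two-finger parallel gripper is mounted at the origin on the work surface. World frame = base frame: x ahead of the robot, y to its left, z up, the work surface at z = 0. Lengths are in m, angles in degrees, forces in N, time in s.
With the tool pointing down it reaches from about 0.4 to 0.825 m from the base axis. Payload 7 kg.
Tool frame: the origin (TCP) lies at the centre of the arm's flange, where the gripper is bolted on; the fingertips stand 178 mm ahead of it and the grasp point (between the pads) lies 159 mm ahead of it; x points along the fingers, y is the direction in which the jaws open and shut, and the axes are right-handed (so a half turn about x gives the same grasp; the last joint's range is limited). The gripper opens to 88 mm and grips with 3 to 60 N. Pads are 19 mm wide; open, the fingers measure 130 mm over their backs; the gripper's body (78 mm by 193 mm) begins 47 mm behind the grasp point.
Start: joints at [-52.42, 20.546, 0.682, 0, -70.136, -16.507], TCP at [0.243, -0.63, 0.405] pointing down, gripper open.
Joint ranges: [-176.03, 176.03], [-82.01, 121.73], [-58.28, 71.71], [-173.87, 95.51], [-174.79, -0.11], [-173.66, 173.66]. Speed limits (degrees/s): [136.94, 136.94, 172.46, 180, 180, 180].

### API

Orientations are given as [roll, pitch, yaw] about the fixed x, y, z axes, in that order (R = Rz(yaw) Ry(pitch) Rx(roll)).
In Python, from plant import ctrl gives the robot as it stands. The module is installed in compiled form; this text tells all that it offers.
- The arm moves only by the shell command python3 -m inch 'ROWS'. ROWS is JSON, one flat list of numbers, 7 for each row, row after row: the shift along the tool's x, y, z in m, then the turn, a rotation vector about the tool's x, y, z in degrees, then the finger opening in m, from 0 to 0.0876. In form: [dx, dy, dz, rx, ry, rz, hand, dx, dy, dz, rx, ry, rz, hand, ...]. A call has 1 to 20 rows; each row shifts and turns the pose as measured when the row begins, along the tool's axes as they then stand; what a row does not reach is not made up. A row lasts 1/8 s, in which the tool goes at most 62.5 mm and 10.7 degrees, less where a joint would pass 70% of its speed; a pose out of reach is approached as far as the arm can. A call with a gripper value outside its range is refused whole. The fingers move at their own pace and stop on an object; the grip force is fixed at half the most. Time passes only in rows, so rows that do not move let the fingers close. It gives the time, the measured TCP pose, the force and the opening at its end, in the units of the state.
- ctrl.get_obs(): the state, without advancing time (a new reading comes with each control period).
- ctrl.snapshot(name): name is "side" or "top" or "wrist"; returns a dict with "color" (420x560x3 uint8, red, green, blue), "depth" (420x560 float32, m along the optical axis (not along the pixel's ray), 0 where there is no reading), "K" (3x3 intrinsics, pixels), "position" and "attitude" of the camera in the world; the wrist camera has in their place "hand_eye" (4x4, takes a point from camera to tool coordinates, whose origin is the TCP and whose axes are the tool frame's). Camera axes: x right, y up, looking along -z (the intrinsics and any distortion apply to the point x, -y, -z); pixel columns grow to the right and rows downward; lengths in m; the calibration is good to about 2 mm. A picture is of the moment at which its call begins: read the wrist's pose just before it.
- ctrl.close_job(): hands the job in, once; it reports no verdict.
The state is a dict: "clock": time; "joint_pos": joint angles; "qvel": joint speeds; "tau": joint torques, N m; "tool_pos": TCP position; "orientation": TCP orientation; "force": force on the tool from outside, world axes, zero at the start; "moment": the same for the moment, N m; "opening": finger opening in m.
Only numpy, scipy, OpenCV 4.12 (cv2) and the standard library are available. Lean on these libraries where they do the work, as an engineer would, in place of code of your own. Each camera call takes 0.05 s, during which the arm holds its last target.

### The job

Take the hand roller from its dock and roll it from one end of the proud laminate sheet on the levelling jig to the other, bearing down steadily, firmly enough that all eight panes go down flush with the panel's rim but never with more than 25 N. Touch the jig and the sheet with the roller only, leave the other things on the bench alone, and finally put the roller back upright in its dock, fully home, and let go.

Things in the scene. Friction and masses are not known exactly. Their poses are not given: they have to be found in the camera images.
- roller_grip (a point): Centre of the loose hand roller's upright black handle: 30 mm along its y, 26 mm along its x, 60 mm tall (30 mm above and below this point); take it from above across the 30 mm width. z is up, 85 mm above the wheel's lowest point. At the start the roller stands in the dock, axes along the dock's within 2 degrees, this point 89 mm above the dock's underside.
- roller: The same loose hand roller, about 0.3 to 0.55 kg; origin at the lowest point of its wheel, z up. 46 to 54 mm above it a flat shoulder plate 88 mm (x) by 62 mm (y), the handle on top; below the plate a fork with the free-turning rubber wheel, 40 mm diameter, 50 mm wide. The axle runs along x: the roller rolls along its y.
- wheel (a joint): Turn of the roller's wheel on its axle, rad; it turns freely without end stops.
- dock: Fixed painted steel box, open at the top, that holds the roller; origin at the centre of its underside, z up. Opening 74 mm (x) by 50 mm (y), rim 50 mm high. Wheel and fork (62 mm along x, 40 mm along y) hang inside clear of the floor, and the roller's shoulder plate rests on the rim; either way round will do.
- jig: Fixed levelling jig: steel base 120 mm (x) by 220 mm (y), origin at the centre of its underside, z up. Above it, centred and with the same yaw, an aluminium front panel 82 by 190 mm. In the panel's recess lies a stiff laminate sheet 62 mm (x) by 160 mm (y), centred, scored across into eight panes each 20 mm along y, standing 3 mm proud of the panel's rim.
- jig_rim (a point): Point on the jig's axis, 44 mm above its underside: only the mean height of the panel's rim at its centre, axes as the jig's. The true rim there is up to 6 mm higher or lower, and the panel slopes lengthways (along y) by up to 2.5 degrees either way: neither is measured, find them by feel. The panel does not yield. Rim 15 mm wide at the two ends, 10 mm along the sides.
- pane0 (a joint): How far pane 0 of the sheet (centre at y = -70 mm along the jig) is pressed in, m: 0 proud as laid, 0.003 flush with the rim. It yields at about 9 N of downward force, stays where it is left, and is hard once flush.
- pane1 (a joint): How far pane 1 of the sheet (centre at y = -50 mm along the jig) is pressed in, m: 0 proud as laid, 0.003 flush with the rim. It yields at about 9 N of downward force, stays where it is left, and is hard once flush.
- pane2 (a joint): How far pane 2 of the sheet (centre at y = -30 mm along the jig) is pressed in, m: 0 proud as laid, 0.003 flush with the rim. It yields at about 9 N of downward force, stays where it is left, and is hard once flush.
- pane3 (a joint): How far pane 3 of the sheet (centre at y = -10 mm along the jig) is pressed in, m: 0 proud as laid, 0.003 flush with the rim. It yields at about 9 N of downward force, stays where it is left, and is hard once flush.
- pane4 (a joint): How far pane 4 of the sheet (centre at y = 10 mm along the jig) is pressed in, m: 0 proud as laid, 0.003 flush with the rim. It yields at about 9 N of downward force, stays where it is left, and is hard once flush.
- pane5 (a joint): How far pane 5 of the sheet (centre at y = 30 mm along the jig) is pressed in, m: 0 proud as laid, 0.003 flush with the rim. It yields at about 9 N of downward force, stays where it is left, and is hard once flush.
- pane6 (a joint): How far pane 6 of the sheet (centre at y = 50 mm along the jig) is pressed in, m: 0 proud as laid, 0.003 flush with the rim. It yields at about 9 N of downward force, stays where it is left, and is hard once flush.
- pane7 (a joint): How far pane 7 of the sheet (centre at y = 70 mm along the jig) is pressed in, m: 0 proud as laid, 0.003 flush with the rim. It yields at about 9 N of downward force, stays where it is left, and is hard once flush.
- meter: Bystander: orange handheld multimeter lying flat, 90 x 180 x 38 mm, origin under its centre.
- spool: Bystander: solder spool standing on end, 56 mm diameter, 52 mm tall, origin under its centre.
- cleaner: Bystander: round black tip-cleaner dish, 84 mm diameter, 44 mm tall, origin under its centre.
- driver: Bystander: screwdriver lying on the bench, about 200 mm long; origin on its underside.
Not all that is in view belongs to the job. Leave any green look-alike of the roller alone. What is shaped like the dock but green is not meant.

How it is judged (in metres and radians):
On the way, in this order (a step that is already met when the one before it is completed fails the run):
1. the roller is lifted out of its dock (z of roller_grip in the frame of dock above 0.13 m), for 0.1 s.
2. the roller rolls under load (more than 6 N, wheel turning) on an end third of the panel (contact force between roller and jig above 6 N and (velocity of joint wheel above 0.15 rad/s or velocity of joint wheel below -0.15 rad/s) and (y of roller_grip in the frame of jig above 0.035 m or y of roller_grip in the frame of jig below -0.035 m)), for 0.1 s.
3. it rolls under load across the middle of the sheet (contact force between roller and jig above 6 N and (velocity of joint wheel above 0.15 rad/s or velocity of joint wheel below -0.15 rad/s) and y of roller_grip in the frame of jig between -0.025 and 0.025 m), for 0.1 s.
4. all eight panes are pressed to within 1 mm of flush (value of joint each of pane0, pane1, pane2, pane3, pane4, pane5, pane6, pane7 above 0.002 m), for 0.2 s.
5. the roller is back in its dock (horizontal distance between roller_grip and dock below 0.012 m and z of roller_grip in the frame of dock between 0.085 and 0.093 m and angle between roller_grip's own z axis and vertical below 0.06 rad), for 0.2 s.
At the end, for the whole second after the job is handed in: All eight panes are within 1 mm of flush (pressed in more than 2 mm of 3), and the roller hangs released and at rest in its dock: upright within 3.4 degrees, handle centre within 12 mm of the dock's axis and 85 to 93 mm above the dock's underside (all of step 4 and all of step 5 and linear speed of roller below 0.02 m/s and contact force between the fingers and roller below 0.1 N); the robot touches nothing.
It fails at once if the roller bears on the panel or jig with more than 25 N (contact force between roller and jig above 25 N).
It fails at once if the gripper or arm touches the sheet, panel or jig (contact force between any of the fingers, the arm and jig above 0.5 N).
It fails at once if the multimeter, spool, tip cleaner or screwdriver is moved more than 15 mm (distance of any of meter, spool, cleaner, driver from where it was at the start of the episode above 0.015 m).
It also fails if it takes over 72 s, if anything falls off the work surface, if the arm or the gripper's body presses on something with over 40 N, if the wrist force passes 120 N, or if a joint passes its speed limit or range.

## Working session

There is one attempt and no reset: what is moved stays moved. The work goes in short steps, Python scripts to look and compute and a shell command to move; the robot and the scene stay as the last step left them, time stands still between calls to the robot, and variables do not carry over. Pictures are saved under pics/ and viewed, and the job is handed in when it is done.

```bash
ls; mkdir -p pics; python3 - <<'E'
from plant import ctrl
import cv2
print(ctrl.get_obs())
for n in ["side","top","wrist"]:
    s=ctrl.snapshot(n)
    cv2.imwrite(f"pics/{n}0.png",s["color"][:,:,::-1])
    print(n,s["K"],s.get("position"),s.get("attitude"),s.get("hand_eye"),[k for k in s])
E
```

```text
pics
{'clock': 0.0, 'joint_pos': array([-5.24194235e+01,  2.05920401e+01,  6.33952089e-01, -2.23017528e-02,
       -7.01356954e+01, -1.65070581e+01]), 'qvel': array([ 0.06919073,  0.11681822,  0.03444453, -0.02445424, -0.01368124,
       -0.08772444]), 'tau': array([ 3.63186173e-04, -5.82717276e+01,  2.93063056e+01,  6.99750915e+00,
        7.07254512e-03, -1.53140181e-04]), 'tool_pos': array([ 0.24264386, -0.62967037,  0.4037101 ]), 'orientation': array([ 93.90765101,  89.903901  , 114.97357424]), 'force': array([ 0.54662404, -0.4875733 ,  0.44546518]), 'moment': array([-0.03817322,  0.06652535, -0.02496916]), 'opening': 0.08768161317859983}
side [[446.62622255   0.         280.89670233]
 [  0.         446.62622255 208.24514711]
 [  0.           0.           1.        ]] [0.54572593 0.80991827 0.85810939] [  46.07474189    0.35951758 -179.88378233] None ['color', 'depth', 'K', 'position', 'attitude']
top [[398.11522691   0.         287.22731307]
 [  0.         398.11522691 219.19369697]
 [  0.           0.           1.        ]] [0.46536773 0.01066345 1.0687922 ] [  5.25339707  -1.11179384 -90.44788155] None ['color', 'depth', 'K', 'position', 'attitude']
wrist [[378.01358383   0.         289.03543587]
 [  0.         378.01358383 209.41677356]
 [  0.           0.           1.        ]] None None [[-1.11087809e-03  2.67563482e-01 -9.63539594e-01  1.92636807e-02]
 [ 9.99999359e-01  5.06275923e-04 -1.01232626e-03 -6.82117748e-04]
 [ 2.16955358e-04 -9.63540101e-01 -2.67563873e-01 -7.14263371e-02]
 [ 0.00000000e+00  0.00000000e+00  0.00000000e+00  1.00000000e+00]] ['color', 'depth', 'K', 'hand_eye']
```

View pics/top0.png

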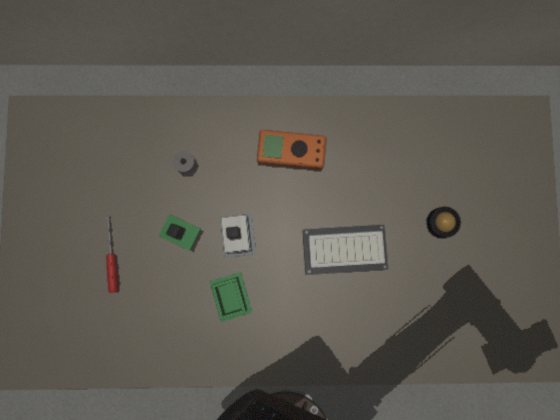

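View pics/side0.png

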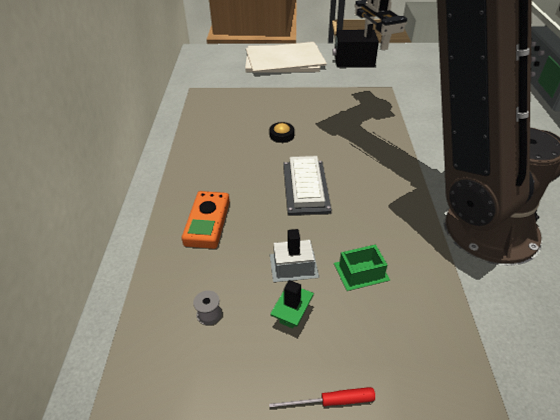

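View pics/wrist0.png

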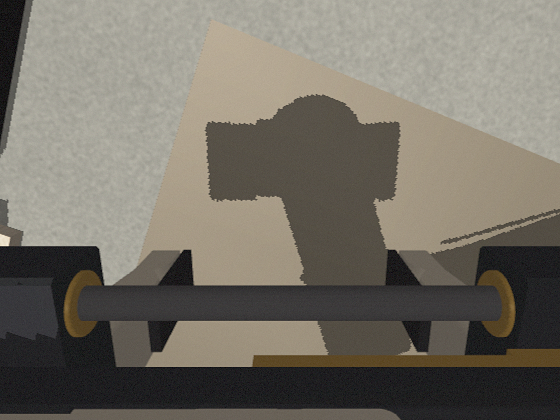

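The candidates for the roller are:
- The white roller with a black handle in the grey dock, top (235,234), side (293,255).
- The green look-alike roller, top (180,232).
- The green empty dock, top (231,297), which could be taken for the dock.

I choose the white one in the grey dock. The jig is at top (345,249). Next is a close crop plus the measurement.

```bash
cat > h.py <<'E'
import numpy as np,cv2
from scipy.spatial.transform import Rotation as R
from plant import ctrl
def pose():
    o=ctrl.get_obs(); T=np.eye(4); T[:3,:3]=R.from_euler('xyz',o['orientation'],degrees=True).as_matrix(); T[:3,3]=o['tool_pos']; return T
def cloud(name):
    T=pose(); s=ctrl.snapshot(name)
    if name=='wrist': C=T@s['hand_eye']
    else:
        C=np.eye(4); C[:3,:3]=R.from_euler('xyz',s['attitude'],degrees=True).as_matrix(); C[:3,3]=s['position']
    d=s['depth']; v,u=np.mgrid[:420,:560]; K=s['K']
    P=np.stack([(u-K[0,2])/K[0,0]*d,-(v-K[1,2])/K[1,1]*d,-d],-1)@C[:3,:3].T+C[:3,3]
    P[d==0]=np.nan
    return s['color'],P
def rect(pts):
    (c,s,a)=cv2.minAreaRect((pts[:,:2]*1000).astype(np.float32)); return np.round(c,1),np.round(s,1),round(a,2)
E
python3 - <<'E'
from h import *
import sys
for n in ['top','side']:
    c,P=cloud(n); np.savez(f'{n}.npz',c=c,P=P)
c,P=np.load('top.npz').values()
print('bench z',np.nanmedian(P[300:380,20:150,2]))
# roller/dock region
sub=P[205:265,210:262].reshape(-1,3)
for lo,hi in [(.005,.045),(.045,.064),(.1,.13)]:
    m=(sub[:,2]>lo)&(sub[:,2]<hi); print(lo,hi,m.sum(),np.median(sub[m],0),rect(sub[m]))
sub=P[215:282,290:400].reshape(-1,3)
for lo,hi in [(.006,.03),(.036,.06)]:
    m=(sub[:,2]>lo)&(sub[:,2]<hi); print('jig',lo,hi,m.sum(),np.median(sub[m],0),rect(sub[m]))
i=cv2.resize(c[190:330,150:270],None,fx=5,fy=4.2,interpolation=cv2.INTER_CUBIC); cv2.imwrite('pics/crop1.png',i[:,:,::-1])
i=cv2.resize(c[215:282,290:400],None,fx=7,fy=7,interpolation=cv2.INTER_CUBIC); cv2.imwrite('pics/crop2.png',i[:,:,::-1])
E
```

```text
bench z 0.0002559730309359409
0.005 0.045 66 [0.52115746 0.09100903 0.01678541] (array([523.2, 121.5]), array([149.7, 121.1]), 0.92)
0.045 0.064 755 [0.5160904  0.11808468 0.05719749] (array([521.7, 121.6]), array([90.7, 65.3]), 6.42)
0.1 0.13 145 [0.52275807 0.12331296 0.11697408] (array([522.6, 123.3]), array([25.5, 30.3]), 6.67)
jig 0.006 0.03 1398 [ 0.47585289 -0.15097056  0.01337252] (array([ 488.3, -150.5]), array([265.1, 154.8]), 85.96)
jig 0.036 0.06 2204 [ 0.48119224 -0.16804651  0.0425629 ] (array([ 481.1, -163.1]), array([ 82. , 190.5]), 3.19)
```

View pics/crop1.png

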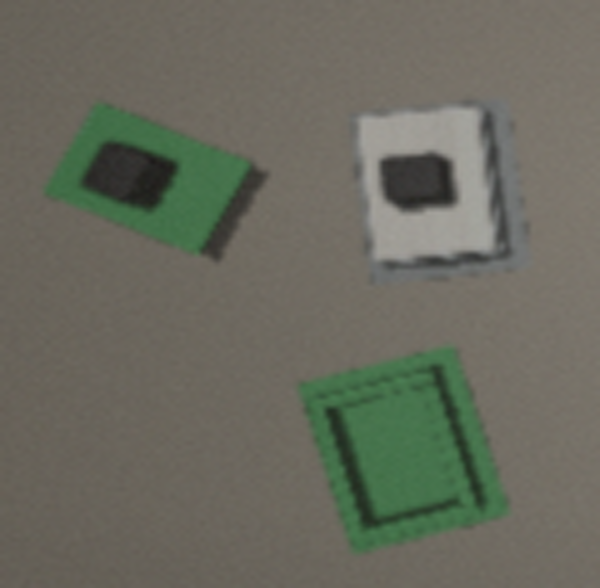

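View pics/crop2.png

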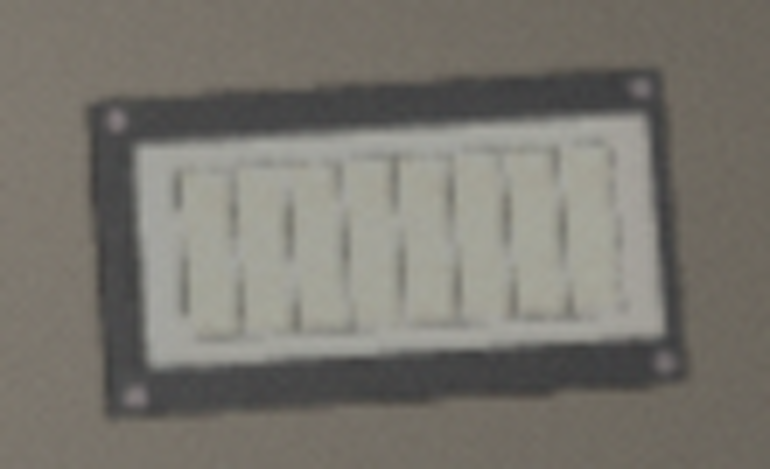

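The crop confirms the pick: a white plate with a black handle sits in a grey dock at crop (415,180). The green pair are decoys. The plate measures 90.7x65.3 at z 0.057, the handle 25.5x30.3, and the panel 82x190.5, all as specified. Now I'll work out the tool axes and the move.

```bash
cat >> h.py <<'E'
def goal(x,y,z,yaw):
    """grasp point target, jaw axis yaw (deg, mod 180); prints move in tool axes"""
    T=pose(); r=np.deg2rad(yaw); best=None
    for k in (0,np.pi):
        Y=np.array([np.cos(r+k),np.sin(r+k),0]);X=np.array([0,0,-1.]);Z=np.cross(X,Y)
        G=np.stack([X,Y,Z],1); rv=R.from_matrix(T[:3,:3].T@G).as_rotvec(degrees=True)
        if best is None or np.linalg.norm(rv)<np.linalg.norm(best[1]): best=(G,rv)
    G,rv=best; p=np.array([x,y,z])-G[:,0]*.159
    print('shift tool axes(now) mm',np.round(T[:3,:3].T@(p-T[:3,3])*1000,1),'rotvec',np.round(rv,2),'shift in goal axes mm',np.round(G.T@(p-T[:3,3])*1000,1))
def st():
    o=ctrl.get_obs(); T=pose(); g=T[:3,3]+T[:3,0]*.159
    print('t',round(o['clock'],2),'grasp',np.round(g*1000,1),'jawyaw',round(np.degrees(np.arctan2(T[1,1],T[0,1])),2),'Z',np.round(T[:3,2],2),'tilt',np.round(T[:3,0],4),'F',np.round(o['force'],2),'M',np.round(o['moment'],2),'open',round(o['opening'],4),'q',np.round(o['joint_pos'],1))
E
python3 - <<'E'
from h import *
st(); goal(.5226,.1233,.20,96.5)
c,P=np.load('top.npz').values()
# panel rim slope from depth
yaw=np.deg2rad(3.2);c0=np.array([.481,-.163])
q=P.reshape(-1,3);d=q[:,:2]-c0
lx=d@[np.cos(yaw),np.sin(yaw)];ly=d@[-np.sin(yaw),np.cos(yaw)]
a=(abs(lx)<39)&(q[:,2]>.03)&(q[:,2]<.06)
for nm,m in [('rimside',a&(abs(lx)>.033)&(abs(lx)<.039)&(abs(ly)<.092)),('sheet',a&(abs(lx)<.029)&(abs(ly)<.078))]:
    A=np.c_[lx[m],ly[m],np.ones(m.sum())];s=np.linalg.lstsq(A,q[m,2],rcond=None)[0];print(nm,m.sum(),np.degrees(s[:2]),s[2])
n=cloud
E
```

```text
t 0.25 grasp [ 242.6 -629.7  245.2] jawyaw 111.07 Z [ 0.93  0.36 -0.  ] tilt [-3.e-04  6.e-04 -1.e+00] F [0.14 0.18 0.39] M [-0.01 -0.   -0.02] open 0.0877 q [-52.4  20.6   0.7  -0.  -70.1 -16.5]
shift tool axes(now) mm [ 45.6 602.1 532. ] rotvec [ 1.457e+01 -1.000e-02 -4.000e-02] shift in goal axes mm [ 45.2 716.6 363.4]
rimside 333 [-0.13994566 -2.19061661] 0.04018758891832745
sheet 1363 [-0.07434793 -2.33628405] 0.043075551982288386
```

```bash
python3 -m inch '[0,0.04,0.036,0,0,0,0.087, 0,0.04,0.036,0,0,0,0.087, 0,0.04,0.036,0,0,0,0.087, 0,0.04,0.036,0,0,0,0.087, 0,0.04,0.036,0,0,0,0.087, 0,0.04,0.036,0,0,0,0.087, 0,0.04,0.036,0,0,0,0.087, 0,0.04,0.036,0,0,0,0.087, 0,0.04,0.036,0,0,0,0.087, 0,0.04,0.036,0,0,0,0.087, 0,0.04,0.036,0,0,0,0.087, 0,0.04,0.036,0,0,0,0.087, 0,0.04,0.036,0,0,0,0.087, 0,0,0,0,0,0,0.087]'
python3 -c "
from h import *
st();goal(.5226,.1233,.20,96.5)"
```

```text
clock: 2.0
tool_pos: [0.4988, 0.0436, 0.4052]
orientation: [9.9, 89.7, 30.9]
force: [-1.1, 0.2, -0.9]
opening: 0.0871
t 2.0 grasp [499.5  44.1 246.2] jawyaw 111.0 Z [0.93 0.36 0.01] tilt [ 0.0046  0.0028 -1.    ] F [-1.1   0.21 -0.9 ] M [-0.09  0.08  0.01] open 0.0871 q [ 27.5   3.8 -20.9  -0.  -65.  -96.5]
shift tool axes(now) mm [46.6 65.8 50.6] rotvec [14.5   0.3  -0.09] shift in goal axes mm [46.2 76.5 32.7]
```

```bash
python3 -m inch '[0.01,0.032,0.025,7.2,0.2,0,0.087, 0.01,0.034,0.02,7.2,0.1,0,0.087, 0,0,0,0,0,0,0.087, 0,0,0,0,0,0,0.087]'
python3 - <<'E'
from h import *
st();goal(.5226,.1233,.20,96.5)
c,P=cloud('wrist'); cv2.imwrite('pics/w1.png',c[:,:,::-1]); np.savez('w1.npz',c=c,P=P)
q=P.reshape(-1,3); m0=np.hypot(q[:,0]-.522,q[:,1]-.122)<.07
for lo,hi in [(.05,.064),(.11,.125)]:
    m=m0&(q[:,2]>lo)&(q[:,2]<hi); print(lo,m.sum(),m.any() and (np.median(q[m],0),rect(q[m])))
E
```

```text
clock: 2.5
tool_pos: [0.5219, 0.1211, 0.3851]
orientation: [121.1, 89.9, 127.3]
force: [0.4, -0.6, 0.8]
opening: 0.0868
t 2.5 grasp [521.8 121.3 226.1] jawyaw 96.18 Z [ 0.99  0.11 -0.  ] tilt [-8.0e-04  1.1e-03 -1.0e+00] F [ 0.37 -0.61  0.83] M [-0.07  0.03  0.03] open 0.0868 q [ 3.400e+01  8.300e+00 -1.850e+01 -1.000e-01 -6.320e+01 -1.178e+02]
shift tool axes(now) mm [26.1  2.1  1. ] rotvec [-0.32 -0.04 -0.07] shift in goal axes mm [26.1  2.1  0.9]
0.05 5883 (array([0.50856935, 0.12042552, 0.05858547]), (array([523.4, 123. ]), array([90.9, 65.8]), 6.68))
0.11 1624 (array([0.52292747, 0.12389964, 0.11842675]), (array([524.2, 123.9]), array([25.9, 29.8]), 6.19))
```

View pics/w1.png

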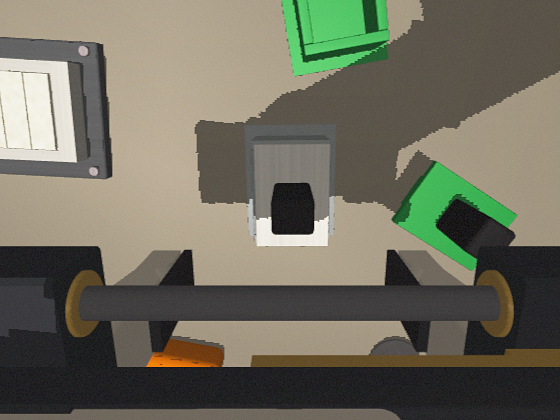

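The wrist view shows the handle centred at (293,208), between the jaws. The handle top at z 0.118 and the plate at 90.9x65.8 agree with the spec. Before descending I'll check the height of the green neighbour.

```bash
python3 - <<'E'
from h import *
c,P=np.load('top.npz').values()
s=P[205:260,155:206].reshape(-1,3); m=s[:,2]>.03; print('green zmax',np.nanmax(s[:,2]),'ymin',s[m,1].min(), rect(s[m]))
goal(.5232,.1236,.091,96.5)
E
```

```text
green zmax 0.11702971392583195 ymin 0.21244760788421374 (array([527.5, 265.3]), array([89.4, 61.9]), 64.18)
shift tool axes(now) mm [135.1   2.3   1.7] rotvec [-0.35 -0.03 -0.07] shift in goal axes mm [135.1   2.5   1.6]
```

```bash
python3 -m inch '[0.03,0.0023,0.0017,-0.35,0,0,0.087, 0.035,0,0,0,0,0,0.087, 0.03,0,0,0,0,0,0.087, 0.02,0,0,0,0,0,0.087, 0.01,0,0,0,0,0,0.087, 0,0,0,0,0,0,0.087]'
python3 -c "
from h import *
st();goal(.5232,.1236,.091,96.5)"
```

```text
clock: 3.3
tool_pos: [0.5233, 0.1183, 0.2607]
orientation: [33.7, 89.6, 40.1]
force: [0.6, 0.1, -0.2]
opening: 0.087
t 3.3 grasp [524.1 119.  101.7] jawyaw 96.4 Z [0.99 0.11 0.01] tilt [ 0.0053  0.0044 -1.    ] F [ 0.61  0.11 -0.21] M [-0.04  0.03 -0.02] open 0.087 q [ 3.370e+01  1.560e+01 -2.760e+01 -1.000e-01 -4.640e+01 -1.172e+02]
shift tool axes(now) mm [10.7  5.3  0.4] rotvec [-0.11  0.33 -0.22] shift in goal axes mm [10.7  5.3  0.5]
```

```bash
python3 -m inch '[0.005,0.0053,0,0,0.3,-0.2,0.087, 0.005,0,0,0,0,0,0.087, 0,0,0,0,0,0,0.087]'
python3 -c "
from h import *
st();goal(.5232,.1236,.091,96.5)"
```

```text
clock: 3.68
tool_pos: [0.5233, 0.124, 0.2522]
orientation: [23.1, 89.8, 29.5]
force: [0.7, 0.1, -0.7]
opening: 0.0869
t 3.67 grasp [523.8 124.3  93.2] jawyaw 96.41 Z [0.99 0.11 0.  ] tilt [ 0.0032  0.0018 -1.    ] F [ 0.69  0.05 -0.75] M [-0.03  0.04  0.02] open 0.0869 q [  34.2   16.4  -27.9    0.   -45.5 -117.8]
shift tool axes(now) mm [ 2.1 -0.4 -0.2] rotvec [-0.09  0.19 -0.08] shift in goal axes mm [ 2.2 -0.4 -0.2]
```

```bash
python3 -m inch '[0.002,-0.0004,0,0,0.2,-0.1,0.087, 0,0,0,0,0,0,0.02, 0,0,0,0,0,0,0.02, 0,0,0,0,0,0,0.02, 0,0,0,0,0,0,0.02, 0,0,0,0,0,0,0.02, 0,0,0,0,0,0,0.02]'
python3 -c "
from h import *
st()"
```

```text
clock: 4.55
tool_pos: [0.5236, 0.1238, 0.2506]
orientation: [-3.3, 90.0, 3.2]
force: [0.7, -1.1, 0.0]
opening: 0.0326
t 4.55 grasp [523.7 123.8  91.6] jawyaw 96.43 Z [0.99 0.11 0.  ] tilt [ 6.e-04  0.e+00 -1.e+00] F [ 0.68 -1.1   0.02] M [-0.03 -0.15  0.  ] open 0.0326 q [  34.2   16.6  -27.9    0.   -45.5 -117.8]
```

```bash
python3 -m inch '[0,0,0,0,0,0,0.02, 0,0,0,0,0,0,0.02, 0,0,0,0,0,0,0.02]'
python3 -c "
from h import *
st()"
```

```text
clock: 4.92
tool_pos: [0.5236, 0.1238, 0.2506]
orientation: [-2.9, 90.0, 3.5]
force: [0.5, 0.8, -0.5]
opening: 0.0298
t 4.92 grasp [523.7 123.8  91.6] jawyaw 96.43 Z [0.99 0.11 0.  ] tilt [ 6.e-04  0.e+00 -1.e+00] F [ 0.5   0.81 -0.5 ] M [ 0.04 -0.03  0.  ] open 0.0298 q [  34.2   16.6  -27.9    0.   -45.5 -117.8]
```

Gripped at 29.8 mm. The docked grasp pose is (523.7,123.8,91.6) with jaw yaw 96.4. Now I'll lift.

```bash
python3 -m inch '[-0.01,0,0,0,0,0,0.02, -0.015,0,0,0,0,0,0.02, -0.015,0,0,0,0,0,0.02, -0.015,0,0,0,0,0,0.02, -0.015,0,0,0,0,0,0.02, -0.015,0,0,0,0,0,0.02, -0.015,0,0,0,0,0,0.02, 0,0,0,0,0,0,0.02, 0,0,0,0,0,0,0.02]'
python3 - <<'E'
from h import *
st()
goal(.481,-.163,.20,93.2)
c,P=cloud('side'); cv2.imwrite('pics/s2.png',c[:,:,::-1])
c,P=cloud('wrist'); cv2.imwrite('pics/w2.png',c[:,:,::-1]); np.savez('w2.npz',c=c,P=P)
# empty dock from wrist cloud
q=P.reshape(-1,3);print(np.isfinite(q[:,2]).sum())
st()
E
```

```text
clock: 6.05
tool_pos: [0.5226, 0.1233, 0.3577]
orientation: [138.8, 90.0, 145.2]
force: [0.0, 0.2, -3.9]
opening: 0.0299
t 6.05 grasp [522.5 123.4 198.7] jawyaw 96.37 Z [ 0.99  0.11 -0.  ] tilt [-7.e-04  5.e-04 -1.e+00] F [ 0.01  0.16 -3.88] M [-0.03 -0.03 -0.01] open 0.0299 q [ 3.420e+01  9.700e+00 -2.060e+01 -1.000e-01 -5.970e+01 -1.178e+02]
shift tool axes(now) mm [  -1.4 -279.9  -73.1] rotvec [ 3.17 -0.04 -0.03] shift in goal axes mm [  -1.3 -283.5  -57.5]
234285
t 6.15 grasp [522.6 123.4 198.6] jawyaw 96.38 Z [ 0.99  0.11 -0.  ] tilt [-8.e-04  1.e-04 -1.e+00] F [ 0.41 -0.82 -4.06] M [-0.   -0.06  0.09] open 0.0299 q [  34.2    9.7  -20.6   -0.   -59.7 -117.8]
```

View pics/s2.png

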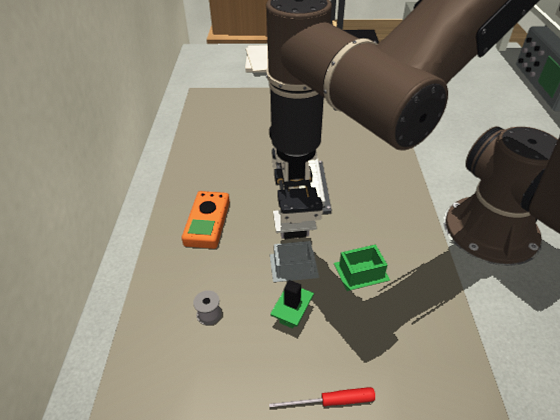

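View pics/w2.png

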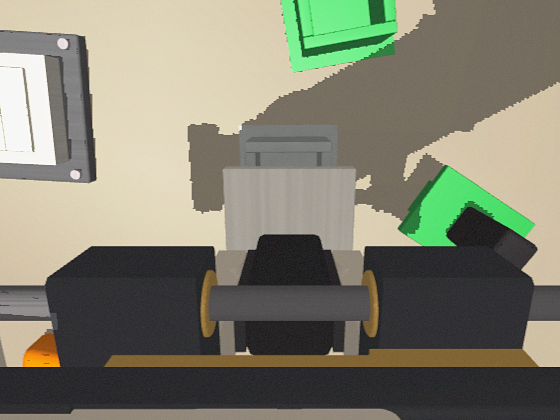

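The side and wrist views show the roller held upright above the empty grey dock at wrist (288,145). The held weight is about 4 N, so bearing force = Fz + 4. Moving over the +y end of the sheet.

```bash
python3 -c "
from h import *
goal(.4771,-.0931,.165,93.2)"
python3 -m inch '[0,-0.025,-0.008,-0.8,0,0,0.02, 0,-0.03,-0.009,-0.8,0,0,0.02, 0,-0.035,-0.01,-0.8,0,0,0.02, 0,-0.035,-0.01,-0.8,0,0,0.02, 0,-0.035,-0.01,0,0,0,0.02, 0,-0.025,-0.007,0,0,0,0.02, 0,-0.01,-0.003,0,0,0,0.02, 0,0,0,0,0,0,0.02]'
python3 -c "
from h import *
st();goal(.4771,-.0931,.165,93.2)"
```

```text
shift tool axes(now) mm [  33.6 -210.1  -69.4] rotvec [ 3.18 -0.04 -0.01] shift in goal axes mm [  33.6 -213.6  -57.6]
clock: 7.15
tool_pos: [0.4934, -0.0831, 0.3528]
orientation: [-174.6, 89.5, -164.8]
force: [0.3, 0.7, -4.5]
opening: 0.0297
t 7.15 grasp [492.  -83.5 193.8] jawyaw 99.75 Z [ 0.99  0.17 -0.01] tilt [-0.0091 -0.0025 -1.    ] F [ 0.3   0.7  -4.55] M [ 0.03 -0.05 -0.04] open 0.0297 q [ 13.    6.6 -25.1   0.  -58.8 -93.2]
shift tool axes(now) mm [ 29.   -7.  -17.5] rotvec [ 6.55 -0.53  0.08] shift in goal axes mm [ 28.8  -9.  -16.9]
```

```bash
python3 -m inch '[0.005,-0.004,-0.009,3.3,-0.5,0,0.02, 0.01,-0.004,-0.008,3.3,0,0,0.02, 0.01,0,0,0,0,0,0.02, 0,0,0,0,0,0,0.02, 0,0,0,0,0,0,0.02]'
python3 -c "
from h import *
st();goal(.4771,-.0931,.165,93.2)"
```

```text
clock: 7.78
tool_pos: [0.479, -0.0908, 0.3267]
orientation: [-95.8, 89.9, -92.5]
force: [0.2, -0.2, -4.3]
opening: 0.0299
t 7.78 grasp [479.  -90.9 167.7] jawyaw 93.27 Z [ 1.    0.06 -0.  ] tilt [-0.    -0.001 -1.   ] F [ 0.18 -0.16 -4.29] M [ 0.01 -0.01 -0.02] open 0.0299 q [ 12.5   6.8 -28.8   0.1 -54.4 -99.2]
shift tool axes(now) mm [ 2.7 -2.2 -2. ] rotvec [ 0.07 -0.01  0.06] shift in goal axes mm [ 2.7 -2.2 -2. ]
```

```bash
python3 -m inch '[0.01,-0.002,-0.002,0,0,0,0.02, 0.01,0,0,0,0,0,0.02, 0,0,0,0,0,0,0.02, 0,0,0,0,0,0,0.02]'
python3 - <<'E'
from h import *
st();goal(.4771,-.0931,.13,93.2)
c,P=cloud('wrist'); cv2.imwrite('pics/w3.png',c[:,:,::-1]); np.savez('w3.npz',c=c,P=P)
c,P=cloud('side'); cv2.imwrite('pics/s3.png',cv2.resize(c[120:300,200:400],None,fx=3.5,fy=3.3)[:,:,::-1])
E
```

```text
clock: 8.28
tool_pos: [0.4775, -0.0927, 0.3054]
orientation: [-84.3, 89.9, -81.0]
force: [-0.2, -0.0, -4.1]
opening: 0.03
t 8.28 grasp [477.5 -92.9 146.4] jawyaw 93.34 Z [1.   0.06 0.  ] tilt [ 2.0e-04 -1.1e-03 -1.0e+00] F [-0.24 -0.01 -4.07] M [ 0.01 -0.02 -0.02] open 0.03 q [ 12.3   8.1 -30.5   0.1 -51.4 -99. ]
shift tool axes(now) mm [16.4 -0.3 -0.4] rotvec [0.14 0.01 0.06] shift in goal axes mm [16.4 -0.3 -0.4]
```

View pics/w3.png

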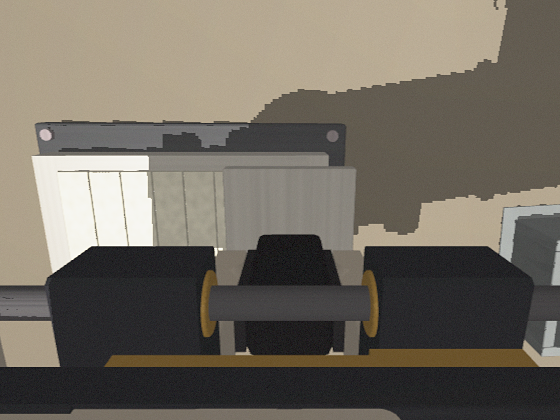

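View pics/s3.png

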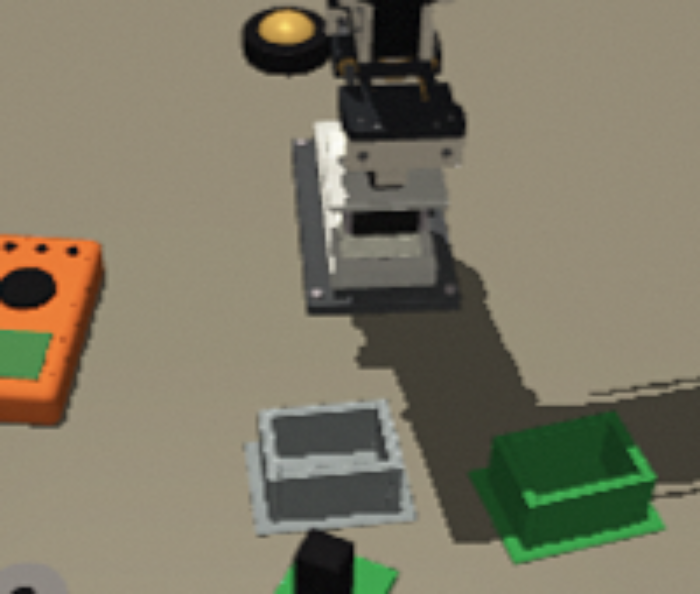

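The roller sits squarely over the +y end of the panel: in the side crop the wheel is at about (385,225) and the panel spans roughly 300-455. Next I'll feel for the surface.

```bash
python3 -m inch '[0.006,0,0,0,0,0,0.02, 0.004,0,0,0,0,0,0.02, 0.001,0,0,0,0,0,0.02, 0,0,0,0,0,0,0.02]'; python3 -c "
from h import *
st()"; python3 -m inch '[0.001,0,0,0,0,0,0.02, 0.001,0,0,0,0,0,0.02]'; python3 -c "
from h import *
st()"
```

```text
clock: 8.88
tool_pos: [0.4775, -0.0927, 0.294]
orientation: [-43.1, 89.9, -39.7]
force: [-0.4, -0.3, -4.0]
opening: 0.0299
t 8.88 grasp [477.7 -92.9 135. ] jawyaw 93.34 Z [1.   0.06 0.  ] tilt [ 1.1e-03 -9.0e-04 -1.0e+00] F [-0.43 -0.27 -3.96] M [ 0.02 -0.    0.04] open 0.0299 q [ 12.3   8.9 -31.4   0.1 -49.7 -99. ]
clock: 9.12
tool_pos: [0.4776, -0.0928, 0.2921]
orientation: [-33.3, 89.9, -29.9]
force: [-0.9, -0.6, -3.9]
opening: 0.0297
t 9.12 grasp [477.9 -92.9 133.1] jawyaw 93.33 Z [1.   0.06 0.  ] tilt [ 1.5e-03 -8.0e-04 -1.0e+00] F [-0.94 -0.61 -3.86] M [-0.03 -0.02 -0.  ] open 0.0297 q [ 12.3   9.  -31.5   0.1 -49.4 -99. ]
```

```bash
for i in 1 2; do python3 -m inch '[0.001,0,0,0,0,0,0.02, 0.001,0,0,0,0,0,0.02]' | egrep 'tool_pos|force'; done; python3 -m inch '[0.001,0,0,0,0,0,0.02]'; python3 -c "
from h import *
st()"
```

```text
tool_pos: [0.4777, -0.0927, 0.2901]
force: [0.2, -0.0, -4.5]
tool_pos: [0.4777, -0.0927, 0.2879]
force: [-0.4, -0.1, -4.5]
clock: 9.75
tool_pos: [0.4778, -0.0928, 0.2872]
orientation: [-31.2, 89.9, -27.8]
force: [-2.5, -0.1, 4.1]
opening: 0.0298
t 9.75 grasp [478.1 -92.9 128.2] jawyaw 93.35 Z [1.   0.06 0.  ] tilt [ 0.002 -0.001 -1.   ] F [-2.52 -0.05  4.07] M [ 0.2   1.11 -0.01] open 0.0298 q [ 12.3   9.4 -31.9   0.1 -48.7 -99. ]
```

```bash
for i in 1 2 3; do python3 -m inch '[0.0005,0,0,0,0.03,0,0.02]' >/dev/null; python3 -c "
from h import *
st()"; done
```

```text
t 9.88 grasp [478.2 -93.  128.2] jawyaw 93.36 Z [1.   0.06 0.  ] tilt [ 0.0017 -0.0013 -1.    ] F [-2.19  1.29  4.36] M [ 0.13  1.09 -0.03] open 0.0299 q [ 12.3   9.4 -31.8   0.1 -48.7 -99. ]
t 10.0 grasp [478.2 -93.1 128.2] jawyaw 93.37 Z [1.   0.06 0.  ] tilt [ 0.0016 -0.0015 -1.    ] F [-2.4  -0.    4.86] M [ 0.22  1.19 -0.03] open 0.0299 q [ 12.3   9.4 -31.8   0.1 -48.7 -99. ]
t 10.12 grasp [478.2 -93.1 128. ] jawyaw 93.38 Z [1.   0.06 0.  ] tilt [ 0.0014 -0.0016 -1.    ] F [-3.55  0.99  3.69] M [0.24 1.1  0.01] open 0.03 q [ 12.3   9.4 -31.8   0.1 -48.7 -99. ]
```

```bash
for i in 1 2 3; do python3 -m inch '[0.0008,0,-0.0002,0,0.02,0,0.02]' >/dev/null; python3 -c "
from h import *
st()"; done
```

```text
t 10.25 grasp [478.2 -93.1 127.4] jawyaw 93.38 Z [1.   0.06 0.  ] tilt [ 0.0016 -0.0016 -1.    ] F [-2.04 -0.08  4.49] M [ 0.16  0.91 -0.04] open 0.0299 q [ 12.3   9.4 -31.9   0.1 -48.6 -99. ]
t 10.38 grasp [478.1 -93.2 126.7] jawyaw 93.39 Z [1.   0.06 0.  ] tilt [ 0.0017 -0.0017 -1.    ] F [-1.99  0.55  4.33] M [ 0.08  0.86 -0.03] open 0.0297 q [ 12.3   9.5 -32.    0.2 -48.5 -99. ]
t 10.5 grasp [478.2 -93.2 126. ] jawyaw 93.4 Z [1.   0.06 0.  ] tilt [ 0.0019 -0.0017 -1.    ] F [-2.78  1.38  8.31] M [0.68 1.18 0.01] open 0.0298 q [ 12.3   9.5 -32.    0.2 -48.4 -99. ]
```

```bash
python3 -m inch '[0.0008,0,-0.0002,0,0,0,0.02]' >/dev/null; python3 -c "
from h import *
st()"; for i in 1 2 3; do python3 -m inch '[0.0008,-0.003,-0.0002,0,0,0,0.02]' >/dev/null; python3 -c "
from h import *
st()"; done
```

```text
t 10.62 grasp [478.2 -93.  125.7] jawyaw 93.4 Z [1.   0.06 0.  ] tilt [ 0.0025 -0.0015 -1.    ] F [-4.96  3.95 12.92] M [ 1.63  2.14 -0.06] open 0.0298 q [ 12.3   9.5 -32.1   0.2 -48.3 -99. ]
t 10.75 grasp [478.4 -95.5 125.5] jawyaw 93.42 Z [1.   0.06 0.  ] tilt [ 3.1e-03 -9.0e-04 -1.0e+00] F [-5.73  3.64 12.76] M [ 1.93  2.4  -0.03] open 0.0299 q [ 11.9   9.6 -32.    0.1 -48.2 -98.6]
t 10.88 grasp [478.5 -98.3 125.4] jawyaw 93.43 Z [1.   0.06 0.  ] tilt [ 3.5e-03 -6.0e-04 -1.0e+00] F [-4.94  3.17 13.52] M [ 1.28  2.27 -0.04] open 0.0298 q [ 11.6   9.7 -31.9   0.1 -48.2 -98.2]
t 11.0 grasp [ 478.7 -101.3  125.3] jawyaw 93.46 Z [1.   0.06 0.  ] tilt [ 4.e-03 -7.e-04 -1.e+00] F [-5.43  1.38 13.41] M [ 0.5   2.3  -0.05] open 0.0297 q [ 11.2   9.7 -31.9   0.1 -48.2 -97.8]
```

```bash
for i in 1 2 3 4; do python3 -m inch '[0.0007,-0.003,-0.0002,0.03,0.1,0,0.02]' >/dev/null; python3 -c "
from h import *
st()"; done
```

```text
t 11.12 grasp [ 478.8 -104.4  125.5] jawyaw 93.46 Z [1.   0.06 0.  ] tilt [ 0.0033 -0.001  -1.    ] F [-3.47  1.39 12.16] M [ 0.4   1.55 -0.08] open 0.0296 q [ 10.8   9.8 -31.7   0.1 -48.3 -97.4]
t 11.25 grasp [ 479.1 -107.5  125.7] jawyaw 93.46 Z [1.   0.06 0.  ] tilt [ 0.0027 -0.0014 -1.    ] F [-2.72  1.3  12.19] M [ 0.49  1.61 -0.04] open 0.0297 q [ 10.4   9.9 -31.6   0.1 -48.4 -97.1]
t 11.38 grasp [ 479.3 -110.7  125.8] jawyaw 93.45 Z [1.   0.06 0.  ] tilt [ 0.0022 -0.0018 -1.    ] F [-4.33  0.86 11.89] M [ 0.41  1.59 -0.03] open 0.0297 q [ 10.   10.  -31.5   0.2 -48.4 -96.7]
t 11.5 grasp [ 479.6 -113.4  126. ] jawyaw 93.42 Z [1.   0.06 0.  ] tilt [ 0.0018 -0.0013 -1.    ] F [-5.22  6.71 13.04] M [ 2.56  2.06 -0.08] open 0.0299 q [  9.7  10.1 -31.3   0.1 -48.5 -96.3]
```

```bash
for i in 1 2 3 4 5 6; do python3 -m inch '[0.0007,-0.003,-0.0004,0.03,0.1,0,0.02]' >/dev/null; python3 -c "
from h import *
st()"; done
```

```text
t 11.62 grasp [ 479.7 -116.   126.1] jawyaw 93.41 Z [1.   0.06 0.  ] tilt [ 1.5e-03 -7.0e-04 -1.0e+00] F [-3.49  4.8  12.01] M [1.85 1.69 0.05] open 0.0299 q [  9.3  10.1 -31.2   0.1 -48.6 -96. ]
t 11.75 grasp [ 479.9 -118.8  126.2] jawyaw 93.39 Z [1.   0.06 0.  ] tilt [ 1.4e-03 -5.0e-04 -1.0e+00] F [-3.2   1.9  11.32] M [ 1.11  1.51 -0.05] open 0.0298 q [  8.9  10.2 -31.1   0.1 -48.6 -95.6]
t 11.88 grasp [ 480.1 -121.8  126.3] jawyaw 93.39 Z [1.   0.06 0.  ] tilt [ 1.1e-03 -6.0e-04 -1.0e+00] F [-3.23  1.57  9.92] M [ 0.48  1.34 -0.03] open 0.0298 q [  8.6  10.3 -31.    0.1 -48.7 -95.2]
t 12.0 grasp [ 480.3 -124.9  126.5] jawyaw 93.39 Z [1.   0.06 0.  ] tilt [ 9.e-04 -9.e-04 -1.e+00] F [-2.86  1.48 11.47] M [ 0.46  1.29 -0.06] open 0.0301 q [  8.2  10.4 -30.8   0.1 -48.8 -94.9]
t 12.12 grasp [ 480.5 -128.2  126.6] jawyaw 93.39 Z [1.   0.06 0.  ] tilt [ 6.0e-04 -1.4e-03 -1.0e+00] F [-2.87  0.42 11.42] M [ 0.41  1.33 -0.03] open 0.03 q [  7.8  10.5 -30.7   0.1 -48.8 -94.5]
t 12.25 grasp [ 480.7 -131.3  126.8] jawyaw 93.38 Z [1.   0.06 0.  ] tilt [ 3.0e-04 -1.8e-03 -1.0e+00] F [-3.39  1.41 12.3 ] M [ 0.97  1.37 -0.08] open 0.0299 q [  7.4  10.5 -30.6   0.1 -48.9 -94.1]
```

```bash
for i in 1 2 3 4 5 6 7; do python3 -m inch '[0.0007,-0.003,-0.0006,0.03,0.04,0,0.02]' >/dev/null; python3 -c "
from h import *
st()"; done
```

```text
t 12.38 grasp [ 480.8 -134.   126.9] jawyaw 93.36 Z [1.   0.06 0.  ] tilt [ 0.0012 -0.0012 -1.    ] F [-3.03  5.97 12.95] M [ 2.52  1.79 -0.07] open 0.0297 q [  7.1  10.6 -30.5   0.1 -48.9 -93.8]
t 12.5 grasp [ 481.  -136.7  127. ] jawyaw 93.34 Z [1.   0.06 0.  ] tilt [ 2.1e-03 -7.0e-04 -1.0e+00] F [-3.44  4.09 12.35] M [ 1.62  1.58 -0.02] open 0.0296 q [  6.7  10.6 -30.4   0.1 -48.9 -93.4]
t 12.62 grasp [ 481.1 -139.6  127.1] jawyaw 93.34 Z [1.   0.06 0.  ] tilt [ 2.8e-03 -7.0e-04 -1.0e+00] F [-3.35  2.56 11.05] M [ 0.93  1.55 -0.03] open 0.0298 q [  6.4  10.7 -30.3   0.1 -48.9 -93.1]
t 12.75 grasp [ 481.2 -142.7  127.2] jawyaw 93.33 Z [1.   0.06 0.  ] tilt [ 3.5e-03 -9.0e-04 -1.0e+00] F [-2.9   1.36 10.11] M [ 0.46  1.41 -0.1 ] open 0.03 q [  6.   10.7 -30.2   0.1 -48.8 -92.7]
t 12.88 grasp [ 481.3 -145.9  127.3] jawyaw 93.33 Z [1.   0.06 0.  ] tilt [ 0.0042 -0.0013 -1.    ] F [-3.41  1.14 11.92] M [ 0.41  1.4  -0.06] open 0.03 q [  5.6  10.8 -30.1   0.1 -48.8 -92.4]
t 13.0 grasp [ 481.4 -149.2  127.5] jawyaw 93.33 Z [1.   0.06 0.  ] tilt [ 0.005  -0.0018 -1.    ] F [-3.03  1.35 10.42] M [ 0.38  1.35 -0.05] open 0.0302 q [  5.3  10.9 -30.1   0.2 -48.8 -92. ]
t 13.12 grasp [ 481.5 -152.2  127.7] jawyaw 93.32 Z [1.   0.06 0.01] tilt [ 0.0057 -0.0019 -1.    ] F [-3.84  6.   13.21] M [ 2.59  1.7  -0.03] open 0.0295 q [  4.9  10.9 -30.    0.2 -48.8 -91.7]
```

```bash
for i in 1 2 3 4 5 6 7; do python3 -m inch '[0.0007,-0.003,-0.0005,0.03,0.14,0,0.02]' >/dev/null; python3 -c "
from h import *
st()"; done
```

```text
t 13.25 grasp [ 481.7 -154.9  127.8] jawyaw 93.31 Z [1.   0.06 0.01] tilt [ 0.0053 -0.0015 -1.    ] F [-2.69  4.53 10.63] M [2.11 1.16 0.02] open 0.0295 q [  4.5  11.  -29.8   0.1 -48.9 -91.3]
t 13.38 grasp [ 481.9 -157.7  127.9] jawyaw 93.29 Z [1.   0.06 0.  ] tilt [ 0.0049 -0.0013 -1.    ] F [-2.14  2.79 10.33] M [ 1.33  1.09 -0.  ] open 0.0297 q [  4.2  11.1 -29.6   0.1 -49.  -91. ]
t 13.5 grasp [ 482.1 -160.6  128.1] jawyaw 93.29 Z [1.   0.06 0.  ] tilt [ 0.0043 -0.0015 -1.    ] F [-2.04  1.51 10.1 ] M [ 0.73  1.07 -0.03] open 0.0302 q [  3.8  11.2 -29.5   0.1 -49.1 -90.6]
t 13.62 grasp [ 482.3 -163.8  128.1] jawyaw 93.29 Z [1.   0.06 0.  ] tilt [ 0.0037 -0.002  -1.    ] F [-1.41  0.84  9.37] M [ 0.4   0.97 -0.04] open 0.0297 q [  3.5  11.3 -29.3   0.2 -49.1 -90.3]
t 13.75 grasp [ 482.6 -167.1  128.3] jawyaw 93.29 Z [1.   0.06 0.  ] tilt [ 0.0033 -0.0025 -1.    ] F [-2.38  1.54 10.63] M [ 0.37  0.92 -0.05] open 0.0299 q [  3.1  11.4 -29.2   0.2 -49.2 -89.9]
t 13.88 grasp [ 482.8 -170.3  128.4] jawyaw 93.29 Z [1.   0.06 0.  ] tilt [ 0.0027 -0.0032 -1.    ] F [-2.62  0.92 10.21] M [ 0.35  0.94 -0.04] open 0.03 q [  2.7  11.6 -29.    0.2 -49.3 -89.6]
t 14.0 grasp [ 483.  -173.2  128.6] jawyaw 93.26 Z [1.   0.06 0.  ] tilt [ 0.0023 -0.0029 -1.    ] F [-3.56  5.69 11.24] M [ 2.56  1.2  -0.1 ] open 0.0301 q [  2.4  11.7 -28.8   0.2 -49.4 -89.2]
```

```bash
for i in 1 2 3 4 5 6 7; do python3 -m inch '[0.0008,-0.003,-0.0007,0.03,0.14,0.02,0.02]' >/dev/null; python3 -c "
from h import *
st()"; done
```

```text
t 14.12 grasp [ 483.2 -175.8  128.7] jawyaw 93.25 Z [1.   0.06 0.  ] tilt [ 0.0021 -0.0023 -1.    ] F [-2.07  3.86 10.63] M [ 1.81  1.02 -0.07] open 0.03 q [  2.   11.8 -28.7   0.2 -49.5 -88.9]
t 14.25 grasp [ 483.4 -178.7  128.8] jawyaw 93.25 Z [1.   0.06 0.  ] tilt [ 0.002  -0.0021 -1.    ] F [-1.63  2.93  9.67] M [ 1.08  0.92 -0.03] open 0.0302 q [  1.7  11.9 -28.5   0.2 -49.5 -88.5]
t 14.38 grasp [ 483.5 -181.7  128.9] jawyaw 93.25 Z [1.   0.06 0.  ] tilt [ 0.0018 -0.0022 -1.    ] F [-1.86  1.34  9.35] M [ 0.45  0.74 -0.03] open 0.0299 q [  1.3  12.  -28.3   0.2 -49.6 -88.1]
t 14.5 grasp [ 483.7 -185.   129. ] jawyaw 93.26 Z [1.   0.06 0.  ] tilt [ 0.0015 -0.0025 -1.    ] F [-1.76  1.37  9.69] M [ 0.39  0.74 -0.05] open 0.0299 q [  0.9  12.1 -28.2   0.2 -49.7 -87.8]
t 14.62 grasp [ 483.9 -188.3  129.2] jawyaw 93.26 Z [1.   0.06 0.  ] tilt [ 0.0014 -0.0029 -1.    ] F [-2.25  1.15  9.32] M [ 0.37  0.72 -0.03] open 0.0301 q [  0.5  12.2 -28.    0.2 -49.7 -87.4]
t 14.75 grasp [ 484.1 -191.5  129.3] jawyaw 93.26 Z [1.   0.06 0.  ] tilt [ 0.0012 -0.0032 -1.    ] F [-1.71  4.6   9.71] M [ 1.94  0.85 -0.06] open 0.0301 q [  0.2  12.3 -27.8   0.2 -49.8 -87.1]
t 14.88 grasp [ 484.3 -194.2  129.4] jawyaw 93.24 Z [1.   0.06 0.  ] tilt [ 0.0012 -0.0026 -1.    ] F [-3.08  6.35 10.25] M [ 2.42  0.98 -0.05] open 0.0296 q [ -0.2  12.4 -27.7   0.2 -49.9 -86.7]
```

```bash
for i in 1 2 3 4 5 6 7; do python3 -m inch '[0.0009,-0.003,-0.0007,0.03,0.13,0.03,0.02]' >/dev/null; python3 -c "
from h import *
st()"; done
```

```text
t 15.0 grasp [ 484.5 -197.   129.5] jawyaw 93.24 Z [1.   0.06 0.  ] tilt [ 0.0012 -0.0021 -1.    ] F [-2.31  3.81 12.21] M [ 1.59  1.1  -0.02] open 0.0302 q [ -0.5  12.5 -27.5   0.2 -49.9 -86.3]
t 15.12 grasp [ 484.7 -200.   129.6] jawyaw 93.24 Z [1.   0.06 0.  ] tilt [ 0.0011 -0.002  -1.    ] F [-1.8   2.68 11.01] M [ 0.84  1.02 -0.04] open 0.0301 q [ -0.9  12.6 -27.3   0.1 -50.  -86. ]
t 15.25 grasp [ 484.8 -203.2  129.7] jawyaw 93.25 Z [1.   0.06 0.  ] tilt [ 0.001  -0.0022 -1.    ] F [-2.54  0.33 10.3 ] M [0.38 0.87 0.07] open 0.03 q [ -1.2  12.7 -27.2   0.2 -50.  -85.6]
t 15.38 grasp [ 485.  -206.4  129.9] jawyaw 93.26 Z [1.   0.06 0.  ] tilt [ 0.001  -0.0025 -1.    ] F [-2.1   1.1  10.37] M [ 0.45  0.9  -0.01] open 0.0299 q [ -1.6  12.9 -27.    0.2 -50.1 -85.2]
t 15.5 grasp [ 485.2 -209.8  130. ] jawyaw 93.26 Z [1.   0.06 0.  ] tilt [ 9.0e-04 -2.9e-03 -1.0e+00] F [-1.6   0.35  9.85] M [ 0.36  0.88 -0.04] open 0.0299 q [ -2.   13.  -26.8   0.2 -50.2 -84.9]
t 15.62 grasp [ 485.4 -212.7  130.1] jawyaw 93.25 Z [1.   0.06 0.  ] tilt [ 0.001  -0.0026 -1.    ] F [-2.51  5.9  12.9 ] M [2.61 1.07 0.06] open 0.0299 q [ -2.3  13.1 -26.6   0.2 -50.2 -84.5]
t 15.75 grasp [ 485.6 -215.5  130.2] jawyaw 93.24 Z [1.   0.06 0.  ] tilt [ 0.0011 -0.002  -1.    ] F [-2.54  4.7  11.58] M [2.01 0.95 0.01] open 0.0298 q [ -2.7  13.2 -26.4   0.1 -50.3 -84.2]
```

```bash
for i in 1 2 3 4 5 6 7 8; do python3 -m inch '[0.0009,-0.003,-0.0008,0.03,0.13,0.03,0.02]' >/dev/null; python3 -c "
from h import *
st()"; done
```

```text
t 15.88 grasp [ 485.7 -218.4  130.4] jawyaw 93.24 Z [1.   0.06 0.  ] tilt [ 0.0012 -0.0018 -1.    ] F [-0.66  2.13 10.86] M [1.17 0.83 0.  ] open 0.0296 q [ -3.   13.3 -26.3   0.1 -50.4 -83.8]
t 16.0 grasp [ 485.9 -221.6  130.5] jawyaw 93.24 Z [1.   0.06 0.  ] tilt [ 0.0012 -0.002  -1.    ] F [-2.28  1.    8.55] M [ 0.43  0.67 -0.03] open 0.0299 q [ -3.4  13.4 -26.1   0.1 -50.4 -83.5]
t 16.12 grasp [ 486.  -224.9  130.6] jawyaw 93.25 Z [1.   0.06 0.  ] tilt [ 0.0013 -0.0024 -1.    ] F [-2.74  1.15  9.82] M [0.37 0.71 0.02] open 0.0303 q [ -3.7  13.5 -25.9   0.2 -50.5 -83.1]
t 16.25 grasp [ 486.2 -228.3  130.7] jawyaw 93.26 Z [1.   0.06 0.  ] tilt [ 0.0014 -0.0029 -1.    ] F [-1.18  0.37 10.65] M [ 0.33  0.75 -0.04] open 0.0299 q [ -4.1  13.7 -25.7   0.2 -50.5 -82.8]
t 16.38 grasp [ 486.4 -231.7  130.9] jawyaw 93.27 Z [1.   0.06 0.  ] tilt [ 0.0015 -0.0034 -1.    ] F [-1.6   1.52  9.57] M [ 0.36  0.69 -0.03] open 0.0296 q [ -4.5  13.8 -25.6   0.2 -50.6 -82.4]
t 16.5 grasp [ 486.6 -235.1  131. ] jawyaw 93.27 Z [1.   0.06 0.  ] tilt [ 0.0017 -0.0039 -1.    ] F [-1.54  1.49  8.44] M [0.38 0.66 0.02] open 0.03 q [ -4.8  13.9 -25.4   0.3 -50.6 -82.1]
t 16.62 grasp [ 486.8 -238.5  131.1] jawyaw 93.27 Z [1.   0.06 0.  ] tilt [ 0.0018 -0.0044 -1.    ] F [-1.36  0.75  9.28] M [ 0.37  0.61 -0.06] open 0.0297 q [ -5.2  14.  -25.2   0.3 -50.6 -81.7]
t 16.75 grasp [ 487.  -241.9  131.3] jawyaw 93.28 Z [1.   0.06 0.  ] tilt [ 0.002 -0.005 -1.   ] F [-1.16  1.56  9.92] M [0.51 0.66 0.04] open 0.0297 q [ -5.6  14.2 -25.    0.4 -50.7 -81.4]
```

The full pass is done at about 13-18 N. I'll lift off and look.

```bash
python3 -m inch '[-0.005,0,0,0,0,0,0.02, -0.012,0,0,0,0,0,0.02, -0.015,0,0,0,0,0,0.02, -0.015,0,0,0,0,0,0.02, -0.015,0,0,0,0,0,0.02, -0.008,0,0,0,0,0,0.02, 0,0,0,0,0,0,0.02]'
python3 -c "
from h import *
st();goal(.5237,.1238,.20,96.4);goal(.55,.05,.20,96.4)"
```

```text
clock: 17.62
tool_pos: [0.4862, -0.2404, 0.3637]
orientation: [-73.8, 89.8, -70.6]
force: [-0.3, 0.4, -4.3]
opening: 0.0301
t 17.62 grasp [ 486.4 -240.9  204.7] jawyaw 93.23 Z [1.   0.06 0.  ] tilt [ 0.0012 -0.0035 -1.    ] F [-0.34  0.45 -4.25] M [ 0.05 -0.01 -0.06] open 0.0301 q [ -5.5   9.9 -19.7   0.2 -60.4 -81.4]
shift tool axes(now) mm [  3.5 361.5  58. ] rotvec [-3.17  0.05  0.2 ] shift in goal axes mm [  4.7 357.7  77.9]
shift tool axes(now) mm [  3.8 286.3  80.1] rotvec [-3.17  0.05  0.2 ] shift in goal axes mm [  4.7 281.4  95.8]
```

```bash
python3 - <<'E'
from h import *
for n in ['side','wrist','top']:
    c,P=cloud(n); np.savez(n+'4.npz',c=c,P=P); cv2.imwrite(f'pics/{n}4.png',c[:,:,::-1])
E
```

```text
(no output)
```

View pics/side4.png

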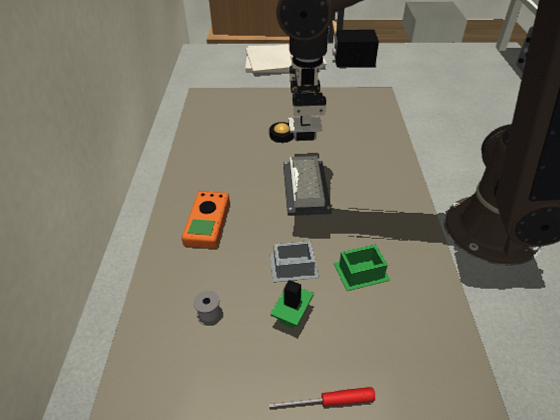

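View pics/wrist4.png

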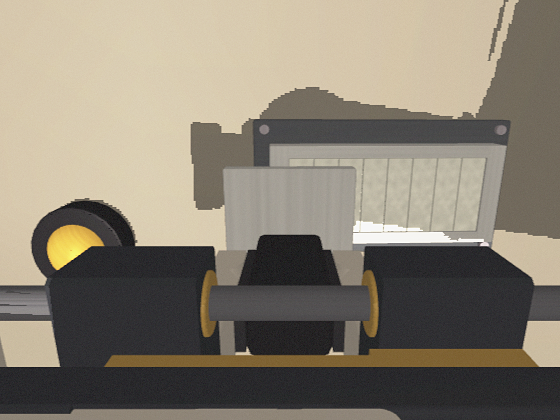

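```bash
python3 - <<'E'
from h import *
yaw=np.deg2rad(3.2);c0=np.array([.481,-.163])
for f in ['side.npz','side4.npz','wrist4.npz','top.npz','top4.npz']:
    c,P=np.load(f).values(); q=P.reshape(-1,3);d=q[:,:2]-c0
    lx=d@[np.cos(yaw),np.sin(yaw)];ly=d@[-np.sin(yaw),np.cos(yaw)]
    z=q[:,2]; ok=(z>.03)&(z<.056)
    m=ok&(abs(lx)>.034)&(abs(lx)<.039)&(abs(ly)<.09)|ok&(abs(lx)<.035)&(abs(ly)>.084)&(abs(ly)<.092)
    if m.sum()<20: print(f,'few');continue
    A=np.c_[lx,ly,np.ones(len(lx))]; s=np.linalg.lstsq(A[m],z[m],rcond=None)[0]
    r=z-A@s
    out=[]
    for i in range(8):
        k=ok&(abs(lx)<.026)&(abs(ly-(-.07+.02*i))<.008); out.append((round(np.median(r[k])*1000,2) if k.sum()>5 else None,int(k.sum())))
    print(f,m.sum(),np.degrees(s[1]),s[2],out)
E
```

```text
side.npz 239 -2.408383136226736 0.04147074573252001 [(np.float64(3.38), 59), (np.float64(3.03), 66), (np.float64(2.87), 68), (np.float64(3.31), 65), (np.float64(3.36), 68), (np.float64(3.06), 73), (np.float64(2.81), 76), (np.float64(3.17), 81)]
side4.npz 249 -2.490127767435208 0.041477283604807375 [(np.float64(-0.04), 59), (np.float64(-0.36), 71), (np.float64(0.04), 65), (np.float64(0.25), 65), (np.float64(-0.22), 66), (np.float64(-0.2), 69), (np.float64(0.41), 78), (np.float64(-0.24), 77)]
wrist4.npz 3097 -2.368779858827871 0.04143061089647963 [(np.float64(0.24), 63), (np.float64(-0.09), 61), (np.float64(-0.01), 246), (np.float64(-0.02), 1185), (np.float64(0.0), 1179), (np.float64(0.01), 1181), (np.float64(-0.02), 1170), (np.float64(0.03), 1161)]
top.npz 438 -2.2162878326744275 0.04014938034862713 [(np.float64(3.03), 124), (np.float64(3.54), 129), (np.float64(2.95), 127), (np.float64(2.96), 128), (np.float64(2.96), 120), (np.float64(3.14), 127), (np.float64(2.76), 123), (np.float64(2.54), 127)]
top4.npz few
```

Both the side and wrist depth agree: all eight panes are within about 0.4 mm of the rim, where they stood 3 mm proud before. The wrist view shows the sheet level at (425,195), and the side view shows the dock empty at (293,258). Heading back, after measuring the empty dock.

```bash
python3 - <<'E'
from h import *
c,P=np.load('side4.npz').values()
s=P[235:285,262:325].reshape(-1,3); m=(s[:,2]>.044)&(s[:,2]<.056); print('dock rim',m.sum(),rect(s[m]),np.median(s[m],0))
E
python3 -m inch '[0,0.03,0.005,0,0,0,0.02, 0,0.04,0.0065,0,0,0,0.02, 0,0.045,0.0075,0,0,0,0.02, 0,0.045,0.0075,0,0,0,0.02, 0,0.045,0.0075,0,0,0,0.02, 0,0.045,0.0075,0,0,0,0.02, 0,0.04,0.006,0,0,0,0.02, 0,0.03,0.005,0,0,0,0.02, 0,0.015,0.003,0,0,0,0.02, 0,0,0,0,0,0,0.02, 0,0,0,0,0,0,0.02]'
python3 -c "
from h import *
st();goal(.5237,.1238,.20,96.4)"
```

```text
dock rim 444 (array([522.9, 122.9]), array([90.2, 70.8]), 6.79) [0.52303935 0.12751998 0.04968539]
clock: 19.15
tool_pos: [0.5225, 0.1067, 0.3539]
orientation: [-155.9, 89.2, -152.9]
force: [0.0, -1.0, -4.3]
opening: 0.03
t 19.15 grasp [520.6 105.7 194.9] jawyaw 93.08 Z [ 1.    0.05 -0.01] tilt [-0.0125 -0.0064 -0.9999] F [ 0.02 -1.05 -4.28] M [-0.01 -0.05  0.03] open 0.03 q [ 3.260e+01  9.800e+00 -2.100e+01 -1.000e-01 -6.000e+01 -1.195e+02]
shift tool axes(now) mm [-5.2 16.9  2. ] rotvec [-3.32 -0.74  0.31] shift in goal axes mm [-5.1 16.8  3. ]
```

```bash
python3 -m inch '[0,0.012,0.0015,-1.8,-0.7,0.3,0.02, 0,0.005,0.001,-1.5,0,0,0.02, 0,0,0,0,0,0,0.02, 0,0,0,0,0,0,0.02]'
python3 - <<'E'
from h import *
st();goal(.5234,.1234,.16,96.5)
for n in ['side','wrist']:
    c,P=cloud(n); cv2.imwrite(f'pics/{n}5.png',(c if n=='wrist' else cv2.resize(c[150:300,220:380],None,fx=4,fy=4))[:,:,::-1])
E
```

```text
clock: 19.65
tool_pos: [0.5239, 0.1231, 0.3538]
orientation: [-143.2, 90.0, -136.7]
force: [-0.3, 0.0, -4.4]
opening: 0.0299
t 19.65 grasp [523.9 123.  194.8] jawyaw 96.47 Z [ 0.99  0.11 -0.  ] tilt [-1.e-04 -1.e-04 -1.e+00] F [-0.3   0.01 -4.36] M [-0.04  0.    0.  ] open 0.0299 q [  34.1   10.   -20.8    0.   -59.2 -117.6]
shift tool axes(now) mm [34.8  0.4 -0.5] rotvec [-0.03 -0.01  0.01] shift in goal axes mm [34.8  0.4 -0.5]
```

View pics/side5.png

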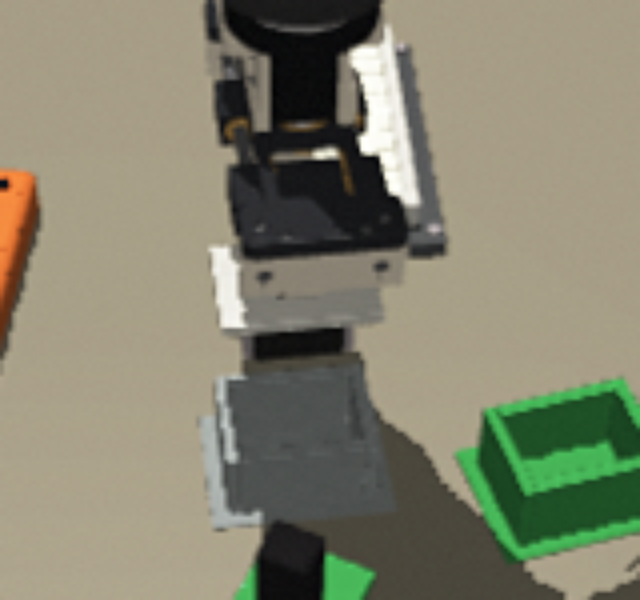

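View pics/wrist5.png

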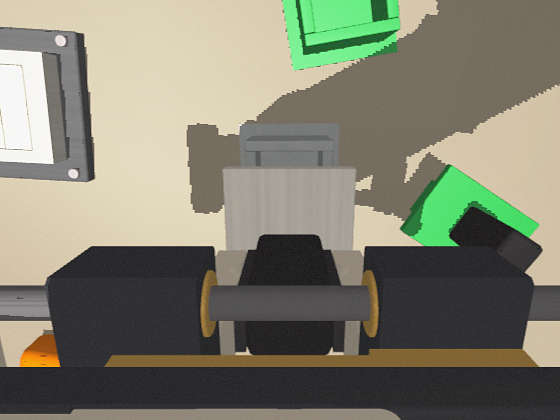

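The wrist view matches the lift-out view, with the plate at (223-355) over the dock at (288,145). I'll lower step by step.

```bash
python3 -m inch '[0.01,0.0004,-0.0005,0,0,0,0.02, 0.015,0,0,0,0,0,0.02, 0.014,0,0,0,0,0,0.02, 0.006,0,0,0,0,0,0.02, 0,0,0,0,0,0,0.02, 0,0,0,0,0,0,0.02]' >/dev/null
python3 -c "
from h import *
st();goal(.5235,.1235,.0925,96.5)"
```

```text
t 20.5 grasp [522.8 122.8 145.5] jawyaw 96.44 Z [ 0.99  0.11 -0.  ] tilt [-0.0019 -0.0012 -1.    ] F [ 0.4  -0.08 -4.02] M [-0.   -0.03 -0.03] open 0.0298 q [  34.1   12.8  -24.5   -0.   -52.8 -117.7]
shift tool axes(now) mm [53.   0.5  0.5] rotvec [-0.06 -0.12  0.06] shift in goal axes mm [53.   0.4  0.4]
```

```bash
python3 -m inch '[0.005,0.0005,0.0006,-0.06,-0.12,0.06,0.02, 0.008,0,0,0,0,0,0.02, 0.008,0,0,0,0,0,0.02, 0.005,0,0,0,0,0,0.02, 0,0,0,0,0,0,0.02]' >/dev/null
python3 -c "
from h import *
st();goal(.5235,.1235,.0925,96.5)"
```

```text
t 21.12 grasp [524.1 123.8 118.3] jawyaw 96.5 Z [0.99 0.11 0.  ] tilt [ 1.2e-03  7.0e-04 -1.0e+00] F [-0.24  1.05 -3.61] M [-0.01 -0.01 -0.01] open 0.0296 q [  34.2   14.7  -26.2    0.   -49.  -117.7]
shift tool axes(now) mm [25.8 -0.2 -0.4] rotvec [ 0.    0.07 -0.03] shift in goal axes mm [25.8 -0.2 -0.4]
```

No contact, so it is going in freely.

```bash
python3 -m inch '[0.006,0,-0.0004,0,0.05,0,0.02, 0.007,0,0,0,0,0,0.02, 0.006,0,0,0,0,0,0.02, 0.003,0,0,0,0,0,0.02, 0,0,0,0,0,0,0.02]' >/dev/null
python3 -c "
from h import *
st()"; for i in 1 2 3; do python3 -m inch '[0.0007,0,0,0,0,0,0.02]' >/dev/null; python3 -c "
from h import *
st()"; done
```

```text
t 21.75 grasp [523.7 123.9  94.8] jawyaw 96.51 Z [0.99 0.11 0.  ] tilt [ 5.e-04  6.e-04 -1.e+00] F [-0.13  0.7  -3.88] M [-0.02  0.01 -0.03] open 0.0298 q [  34.2   16.4  -27.7   -0.   -45.9 -117.7]
t 21.88 grasp [523.9 123.9  94.2] jawyaw 96.52 Z [0.99 0.11 0.  ] tilt [ 8.e-04  7.e-04 -1.e+00] F [-0.64  0.14 -4.99] M [ 0.05  0.02 -0.01] open 0.0299 q [  34.2   16.4  -27.7   -0.   -45.8 -117.7]
t 22.0 grasp [524.  124.   93.6] jawyaw 96.52 Z [0.99 0.11 0.  ] tilt [ 1.1e-03  8.0e-04 -1.0e+00] F [-0.08  0.22 -4.78] M [-0.04 -0.01  0.02] open 0.0299 q [  34.2   16.4  -27.8   -0.   -45.7 -117.7]
t 22.12 grasp [524.1 124.1  93. ] jawyaw 96.52 Z [0.99 0.11 0.  ] tilt [ 0.0014  0.001  -1.    ] F [-0.01  0.78 -4.14] M [-0.   -0.07  0.04] open 0.03 q [  34.2   16.5  -27.8   -0.   -45.6 -117.7]
```

```bash
for i in 1 2 3 4; do python3 -m inch '[0.0006,0,-0.0002,0,0.03,0,0.02]' >/dev/null; python3 -c "
from h import *
st()"; done
```

```text
t 22.25 grasp [523.8 124.   92.5] jawyaw 96.52 Z [0.99 0.11 0.  ] tilt [ 0.001   0.0011 -1.    ] F [-0.26 -0.07 -4.37] M [ 0.04 -0.01  0.03] open 0.0301 q [  34.2   16.5  -27.8   -0.   -45.6 -117.6]
t 22.38 grasp [523.5 124.   91.9] jawyaw 96.52 Z [0.99 0.11 0.  ] tilt [ 6.0e-04  1.1e-03 -1.0e+00] F [-1.19 -0.12 -4.69] M [ 0.   -0.01 -0.03] open 0.0297 q [  34.2   16.6  -27.9   -0.   -45.5 -117.6]
t 22.5 grasp [523.4 124.   91.6] jawyaw 96.53 Z [0.99 0.11 0.  ] tilt [ 3.e-04  1.e-03 -1.e+00] F [-2.52 -0.52  2.6 ] M [-0.21  0.59 -0.04] open 0.0297 q [ 3.420e+01  1.660e+01 -2.790e+01 -1.000e-01 -4.550e+01 -1.176e+02]
t 22.62 grasp [523.4 124.1  91.6] jawyaw 96.55 Z [0.99 0.11 0.  ] tilt [ 5.e-04  1.e-03 -1.e+00] F [-1.76  0.35  4.93] M [-0.36  0.76 -0.08] open 0.0298 q [  34.2   16.6  -27.9   -0.   -45.5 -117.6]
```

Seated on the rim at 91.6 mm, exactly the pickup height. Releasing: ease off first, then open.

```bash
python3 -m inch '[0,0,0,0,0,0,0.04, 0,0,0,0,0,0,0.06, 0,0,0,0,0,0,0.087, 0,0,0,0,0,0,0.087, 0,0,0,0,0,0,0.087, 0,0,0,0,0,0,0.087, 0,0,0,0,0,0,0.087]'
python3 -c "
from h import *
st()"
```

```text
clock: 23.5
tool_pos: [0.5241, 0.1243, 0.2514]
orientation: [29.1, 89.8, 35.7]
force: [-1.2, -0.2, 0.6]
opening: 0.0863
t 23.5 grasp [524.6 124.6  92.4] jawyaw 96.57 Z [0.99 0.11 0.  ] tilt [ 0.003   0.0021 -1.    ] F [-1.25 -0.19  0.62] M [-0.04  0.02  0.04] open 0.0863 q [  34.2   16.5  -27.8   -0.   -45.4 -117.6]
```

```bash
python3 -m inch '[-0.01,0,0,0,0,0,0.087, -0.02,0,0,0,0,0,0.087, -0.03,0,0,0,0,0,0.087, -0.03,0,0,0,0,0,0.087, -0.03,0,0,0,0,0,0.087, -0.02,0,0,0,0,0,0.087, 0,0,0,0,0,0,0.087, 0,0,0,0,0,0,0.087]'
python3 - <<'E'
from h import *
st()
c,P=cloud('wrist'); cv2.imwrite('pics/w6.png',c[:,:,::-1])
q=P.reshape(-1,3); m0=np.hypot(q[:,0]-.522,q[:,1]-.122)<.07
for lo,hi in [(.05,.064),(.105,.125)]:
    m=m0&(q[:,2]>lo)&(q[:,2]<hi); print(lo,m.sum(),np.median(q[m],0),rect(q[m]))
    A=np.c_[q[m,:2]-[.523,.123],np.ones(m.sum())]; print('plane slope deg',np.degrees(np.linalg.lstsq(A,q[m,2],rcond=None)[0][:2]))
c,P=cloud('side'); cv2.imwrite('pics/s6.png',c[:,:,::-1])
E
```

```text
clock: 24.5
tool_pos: [0.5231, 0.1235, 0.3998]
orientation: [24.3, 89.7, 30.9]
force: [-0.2, -0.3, -0.9]
opening: 0.087
t 24.5 grasp [523.9 124.  240.8] jawyaw 96.59 Z [0.99 0.11 0.01] tilt [ 0.005  0.003 -1.   ] F [-0.16 -0.27 -0.86] M [-0.09  0.05  0.  ] open 0.087 q [  34.2    7.7  -17.2    0.   -64.8 -117.6]
0.05 5533 [0.50917818 0.12104859 0.05854836] (array([523.2, 123.1]), array([90.7, 65.8]), 6.78)
plane slope deg [0.51390881 1.25580199]
0.105 1535 [0.52223906 0.12397543 0.11830143] (array([524. , 124.3]), array([26.4, 29.9]), 7.02)
plane slope deg [7.22024424 0.93785659]
```

View pics/w6.png

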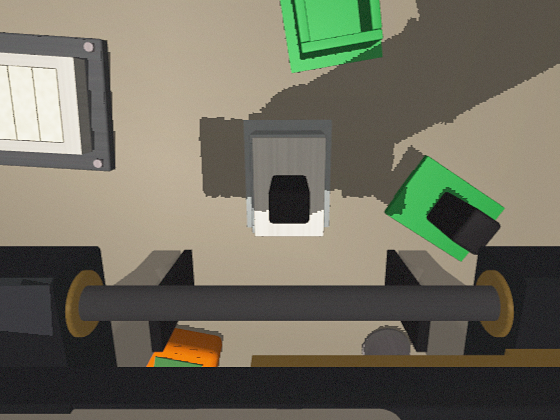

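View pics/s6.png

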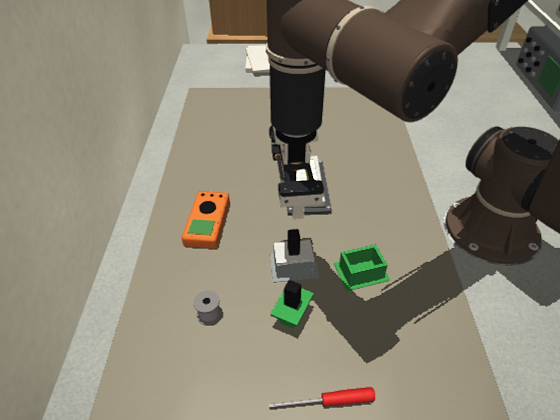

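The roller stands in the dock at wrist (290,200), and the handle centre (524.0,124.3) and top at 118.3 mm match the start. The plane-slope figures include edge pixels, so I'll compare them with the same fit on the pre-pickup picture.

```bash
python3 - <<'E'
from h import *
def f(P):
    q=P.reshape(-1,3); m=(np.hypot(q[:,0]-.522,q[:,1]-.122)<.045)&(q[:,2]>.055)&(q[:,2]<.062)
    p=q[m]
    for _ in range(4):
        A=np.c_[p[:,:2]-[.523,.123],np.ones(len(p))]; s=np.linalg.lstsq(A,p[:,2],rcond=None)[0]; r=p[:,2]-A@s; p=p[abs(r)<2*r.std()]
    print(len(p),np.degrees(s[:2]),s[2])
f(np.load('w1.npz')['P']); c,P=cloud('wrist'); f(P); st()
E
```

```text
4251 [-0.00716686  0.07949213] 0.0586614287288316
4003 [-0.0537383   0.11136966] 0.058630423268999775
t 24.65 grasp [523.9 123.9 240.3] jawyaw 96.59 Z [0.99 0.11 0.  ] tilt [ 0.0042  0.0022 -1.    ] F [-0.42 -0.23  1.21] M [-0.03  0.    0.  ] open 0.0868 q [  34.2    7.7  -17.2    0.   -64.8 -117.6]
```

The plate is level within about 0.1° and at the same height as at the start. Handing in.

```bash
python3 -c "
from plant import ctrl
print(ctrl.close_job())"
```

```text
the job is handed in; nothing more can be done
None
```

I took the white roller from the grey dock and rolled it in one pass across all eight panes, from the +y end to the -y end. I then put it back in the dock, let go and handed the job in at about 24.7 s. No verdict was reported.

- **Force:** readings at the end of each 1/8 s step showed about 12–18 N of bearing load while rolling, under 20 N with the sideways force included. Peaks between those readings were not seen.
- **Panes:** depth pictures from the side and wrist cameras showed every pane within about 0.4 mm of the rim, where they stood about 3 mm proud before. The panel slope came out at about -2.4°.
- **Roller in the dock:** it seated at the pickup height, 91.6 mm at the grasp point. After release the plate measured level within about 0.1°, at the same height as at the start, and the handle centre was within about 1 mm of its starting position.
- **Checks that disagreed:** the first tilt fit after release read about 1.3° on the plate and 7° on the handle top. Refitting the plate without edge points gave about 0.1°; I did not refit the handle top. The top camera's view of the panel was blocked after the pass, so it could not confirm the panes. I did not measure the bystanders; they looked unmoved in the last side picture.

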